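Check a plate stage against its pointer with the drive locked out

TASK

Lock out the plate stage by pushing its mushroom stop down until it latches and letting go. Then slide the carrier by its upright handle so that the fixed pointer stands over the middle of the large round well, then the square well, then the small round well, pausing a second at each, and leave it at the small round well. Finally twist the stop clockwise so that it springs up again; the stage may move only while the stop is down, do not touch the pointer, and leave the other things where they stand.

Things in the scene. Friction and masses are not known exactly. Their poses are not given: they have to be found in the camera images.
- stage: White base plate, 320 x 240 x 12 mm, fixed to the worktop, carrying two crossed slides and the carrier. Its origin is on its underside, 130 mm from the plate's edge nearest the robot and midway across. Its x axis is the travel of the lower (cross) slide, roughly away from the robot; its y axis is the travel of the carrier on top.
- cross_slide (a joint): Travel of the cross slide and all on it along the stage's x axis, m; from -0.042 to 0.042. Friction about 1.5 N; stays where it is left.
- carrier (a joint): Travel of the carrier on the cross slide along the stage's y axis, m; from -0.060 to 0.060. Friction about 1.5 N; stays where it is left.
- handle_top (a point): Centre of the top of the carrier's handle: an upright black post 22 mm in diameter and 47 mm high, standing on a grey tongue (34 mm wide) that juts from the carrier towards the robot. Its top is 107 mm above the worktop, the tongue's upper face 60 mm. The post is 100 mm from the middle of the well plate (on the stage's x axis) and moves with it.
- well_large (a point): Centre of the mouth of the large round well, 28 mm in diameter, 4 mm deep with a black bottom, in the white well plate (85 x 128 x 14 mm, upper face 74 mm above the worktop) that is fixed on the carrier. Seen from the middle of the plate it lies 18 mm towards the handle (stage -x) and 38 mm to stage +y.
- well_square (a point): Centre of the mouth of the square well, 20 x 20 mm, 4 mm deep with a black bottom, in the same plate: 20 mm to stage +x and 4 mm to +y of the plate's middle.
- well_small (a point): Centre of the mouth of the small round well, 14 mm in diameter, 4 mm deep with a black bottom, in the same plate: 16 mm to stage -x and 36 mm to -y of the plate's middle. (A fourth well, a narrow slot 7 x 22 mm, is not used.)
- pointer_tip (a point): Tip of the fixed pointer, a vertical dark rod 8 mm in diameter tapering to a point, its tip 10 mm above the well plate's upper face. It hangs from a 10 mm steel arm at 192 mm above the worktop that runs to a post (207 mm high) at the far edge of the stage, about 125 mm to stage +x and 85 mm to +y of the tip. It does not move.
- pointer: The whole pointer stand (foot, post, arm and rod). Its origin is straight under the tip, on the stage's base plate.
- stop_box: Grey box, 85 x 85 x 60 mm high, fixed to the worktop, with the mushroom stop in the middle of its top; it stands left or right of the stage. Origin at the middle of its underside.
- stop (a joint): How far the mushroom stop is pushed down, m: 0 up, 0.009 at the bottom. It is sprung (about 4 N at the bottom), latches once pushed beyond 0.007 and then stays at about 0.007; twisting the head releases it.
- stop_head (a joint): Turn of the mushroom head, rad, clockwise from above: 0 to 0.9. Beyond about 0.5 it frees the latch and the stop springs up (once nothing holds it down). It stays where it is turned.
- stop_top (a point): Middle of the top of the mushroom head's grip bar, 113 mm above the worktop while the stop is up. The head is black, 44 mm in diameter and 16 mm thick, and on it stands the grip bar, 38 mm long (along this point's x), 12 mm wide (y) and 17 mm high.
- canister: Bystander: white test strip canister, 52 mm in diameter, 95 mm high, origin at its underside.
- tip_box: Bystander: grey pipette tip box with white lid, 120 x 85 x 65 mm, origin at its underside.
- reagent: Bystander: amber reagent bottle, 48 mm in diameter, 110 mm high, origin at its underside.
Things that resemble listed ones, but are neither listed nor needed, are in the scene too. Leave any red look-alike of the stop_box alone.

How it is judged:
By the outcome, as a careful person would: the job done as asked, in the order asked, and still so for the second after the job is handed in, with the robot touching nothing.
It also fails if it takes over 72 s, if anything falls off the work surface, if the arm or the gripper's body presses on something with over 40 N, if the wrist force passes 120 N, or if a joint passes its speed limit or range.

ROBOT

A 6-joint arm with a two-finger parallel gripper is mounted at the origin on the work surface. World frame = base frame: x ahead of the robot, y to its left, z up, the work surface at z = 0. Lengths are in m, angles in rad, forces in N, time in s.
With the tool pointing down it reaches from about 0.2 to 0.875 m from the base axis. Payload 3.4 kg.
Tool frame: the origin (TCP) lies midway between the tips of the shut fingers; the grasp point (between the pads) lies 19 mm behind it; z points along the fingers, y is the line along which they close (so a half turn about z gives the same grasp; the last joint's range is limited). The gripper opens to 94 mm and grips with 3 to 60 N. Pads are 16 mm wide; open, the fingers measure 119 mm over their backs; the gripper's body (75 mm by 177 mm) begins 78 mm behind the grasp point.
Start: joints at [1.061, 0.276, 1.505, -0, 1.361, -0.121], TCP at [0.218, 0.532, 0.205] pointing down, gripper open.
Joint ranges: [-2.89, 2.89], [-0.75, 2.08], [0.22, 2.7], [-1.18, 4.32], [0.11, 2.71], [-2.7, 2.7]. Speed limits (rad/s): [2.57, 2.57, 3.14, 3.14, 3.14, 3.14].

INTERFACE

Orientations are given as a unit quaternion [w, x, y, z].
In Python, from plant import robot, read_camera, calibration gives the robot as it stands. The module is installed in compiled form; this text tells all that it offers.
- The arm moves only by the shell command python3 -m jog 'ROWS' [FORCE]. ROWS is a JSON object of lists of equal length, an entry for each row: "xyz": the shift along the tool's x, y, z in mm, a list of three; "twist": the turn, a rotation vector about the tool's x, y, z in rad, a list of three; "hand": the closure in counts, from 0 (fully open) to 255 (shut). A call has 1 to 20 rows; each row shifts and turns the commanded pose from where the row before left it, along the tool's axes as they then stand; what a row does not reach is not made up. A row lasts 1/8 s, in which the tool goes at most 62.5 mm and 10.7 degrees, less where a joint would pass 70% of its speed; a pose out of reach is approached as far as the arm can. A call is refused whole if a number of a shift passes 62.5 or a number of a turn 0.188, either way. A call with a gripper value outside its range is refused whole. The fingers move at their own pace and stop on an object; FORCE is the grip in N (left out, the last holds). Time passes only in rows, so rows that do not move let the fingers close. It gives the time, the measured TCP pose, the force, the opening and the grip force at its end, in the units of the state.
- robot.read_state(): the state, without advancing time (a new reading comes with each control period).
- read_camera(name): name is "scene" or "top" or "wrist"; returns the picture (480x640x3 uint8, blue, green, red); there is no depth.
- calibration(name): a dict with "intrinsics" (3x3 intrinsics, pixels), "origin" and "attitude" of the camera in the world. Camera axes: x right, y up, looking along -z (the intrinsics and any distortion apply to the point x, -y, -z); pixel columns grow to the right and rows downward; lengths in m; the calibration is good to about 2 mm. A picture is of the moment at which its call begins: read the wrist's pose just before it. calibration takes no time and is no camera call; for the wrist camera it gives the pose at the moment of the call.
- robot.sign_off(): hands the job in; it is judged then, once.
The state is a dict: "time_s": time; "joints": joint angles; "joint_vel": joint speeds; "effort": joint torques, N m; "tool_pos": TCP position; "eef_rot": TCP orientation; "force": force on the tool from outside, world axes, zero at the start; "torque": the same for the moment, N m; "opening": opening from 0.0 (shut) to 1.0 (fully open); "grip_force": force on a finger pad.
Only numpy, scipy, OpenCV 4.12 (cv2) and the standard library are available. Lean on these libraries where they do the work, as an engineer would, in place of code of your own. Each camera call takes 0.05 s, during which the arm holds its last target. There are 200 camera calls.

## Working session

There is one attempt and no reset: what is moved stays moved. The work goes in short steps, Python scripts to look and compute and a shell command to move; the robot and the scene stay as the last step left them, time stands still between calls to the robot, and variables do not carry over. Pictures are saved under pics/ and viewed, at most 10 in all, crops included, and the job is handed in when it is done.

```bash
mkdir -p pics; cat > h.py <<'E'
import numpy as np, cv2
from plant import robot, read_camera, calibration
def ray(c,u,v):
    K=np.array(c["intrinsics"]);R=np.array(c["attitude"]);o=np.array(c["origin"])
    d=np.linalg.inv(K)@[u,v,1.]
    return o,R@np.array([d[0],-d[1],-d[2]])
def onz(c,u,v,z):
    o,d=ray(c,u,v); return o+d*(z-o[2])/d[2]
def proj(c,p):
    K=np.array(c["intrinsics"]);R=np.array(c["attitude"]);q=R.T@(np.array(p)-np.array(c["origin"]))
    w=K@[q[0],-q[1],-q[2]]; return w[:2]/w[2]
E
python3 - <<'E'
from h import *
for n in ("scene","top"):
    c=calibration(n);print({k:np.round(v,4).tolist() if not isinstance(v,str) else v for k,v in c.items()})
    cv2.imwrite(f"pics/{n}.png",read_camera(n))
s=robot.read_state();print({k:np.round(v,3).tolist() for k,v in s.items()})
E
```

```text
{'intrinsics': [[488.7045, 0.0, 320.091], [0.0, 488.7045, 247.7138], [0.0, 0.0, 1.0]], 'origin': [1.4551, -0.0772, 0.9307], 'attitude': [0.6713, 0.3016, 0.2745, 0.6189]}
{'intrinsics': [[458.9539, 0.0, 322.5111], [0.0, 458.9539, 243.9041], [0.0, 0.0, 1.0]], 'origin': [0.3072, 0.0016, 1.281], 'attitude': [-0.704, -0.0598, 0.0621, 0.7049]}
{'time_s': 0.1, 'joints': [1.061, 0.277, 1.506, 0.0, 1.361, -0.121], 'joint_vel': [-0.0, -0.002, -0.002, 0.001, 0.001, 0.0], 'effort': [0.001, -40.546, -23.778, 0.07, 0.03, -0.0], 'tool_pos': [0.218, 0.532, 0.205], 'eef_rot': [-0.0, 0.193, 0.981, -0.001], 'force': [-0.611, 0.438, -0.804], 'torque': [-0.016, 0.05, -0.034], 'grip_force': 0.0, 'opening': 1.0}
```

View pics/scene.png

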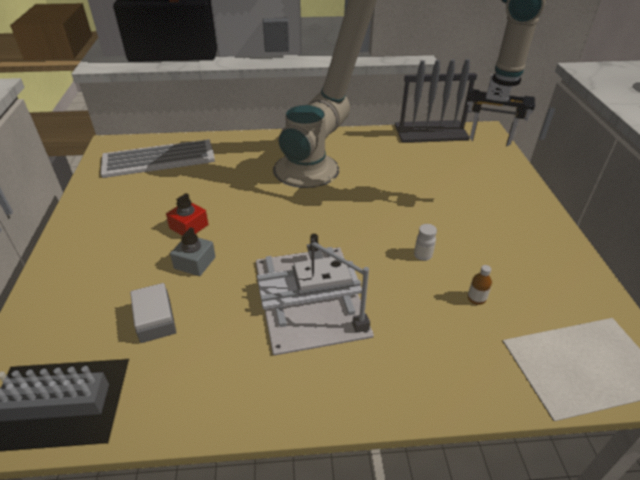

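View pics/top.png

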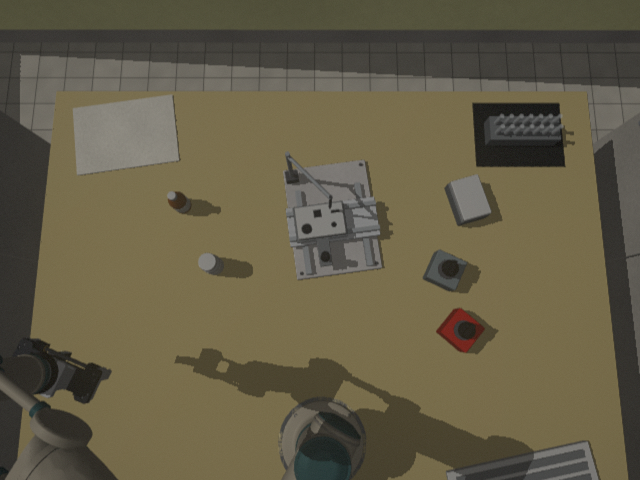

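The scene view shows the grey stop box at about (192,253), the red look-alike at (187,217), and the stage near (310,290). In the top view the grey box is at (446,270), the red one at (461,330), the stage at (333,220) and the handle top at (325,257).

Candidates for the stop are grey box (446,270) and red box (461,330); I choose grey. For the handle, the black post at (325,257) could be confused with the pointer rod at (331,203) or the black wells; I choose the post. I'll check both in one crop.

```bash
sed -i 's/R=np.array(c\["attitude"\])/R=Rq(c["attitude"])/' h.py; cat >> h.py <<'E'
from scipy.spatial.transform import Rotation
def Rq(q): return Rotation.from_quat(q,scalar_first=True).as_matrix()
E
python3 - <<'E'
from h import *
im=cv2.imread("pics/top.png");c=calibration("top")
cv2.imwrite("pics/crop.png",cv2.resize(im[150:300,275:475],None,fx=4,fy=4,interpolation=cv2.INTER_CUBIC))
for n,u,v,z in [("box",445,270,.06),("stop",450,268,.113),("handle",325,257,.107),("large",307,229,.07),("sq",318,213,.07),("small",333,224,.07)]: print(n,onz(c,u,v,z).round(3))
E
```

```text
box [ 0.449 -0.33   0.06 ]
stop [ 0.448 -0.329  0.113]
handle [ 0.478 -0.009  0.107]
large [0.559 0.039 0.07 ]
sq [0.603 0.01  0.07 ]
small [ 0.573 -0.031  0.07 ]
```

View pics/crop.png

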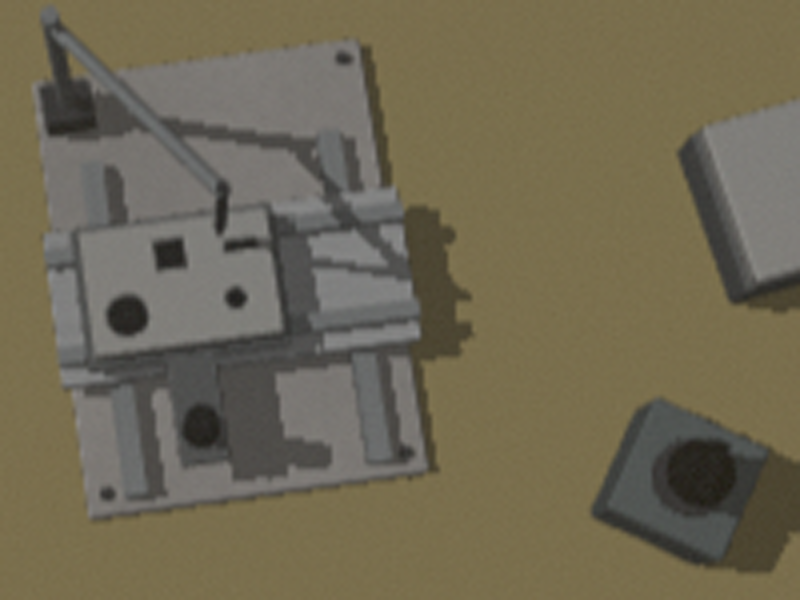

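The crop confirms the grey box with the black mushroom head at crop (699,474), the handle post at (202,425), and the wells: large (127,316), square (169,254), small (236,297). The pointer tip is near (221,232). Stage yaw is about +7°.

```bash
python3 - <<'E'
from h import *
c=calibration("top");s=robot.read_state();w=calibration("wrist")
T=Rq(s["eef_rot"]);print("wristcam in tool",(T.T@(np.array(w["origin"])-s["tool_pos"])).round(3),"\n",(T.T@Rq(w["attitude"])).round(2),np.round(w["intrinsics"],0).tolist())
f=lambda x,y,z:onz(c,x/4+275-.4,y/4+150-.4,z)
for n,x,y,z in [("large",127,316,.072),("sq",169,254,.072),("small",236,297,.072),("handle",202,425,.107),("tip",221,232,.084),("head",701,474,.096),("bl",90,517,.012),("tl",37,88,.012),("br",430,468,.012),("tr",357,42,.012)]: print(n,f(x,y,z).round(4))
t=np.array([.448,-.329,.26]);print("to stop in tool axes mm",(T.T@(t-s["tool_pos"])*1000).round(0))
E
```

```text
wristcam in tool [ 0.069  0.001 -0.179] 
 [[ 0.    0.97  0.24]
 [ 1.   -0.   -0.  ]
 [-0.    0.24 -0.97]] [[359.0, 0.0, 315.0], [0.0, 359.0, 249.0], [0.0, 0.0, 1.0]]
large [0.5598 0.0408 0.072 ]
sq [0.6026 0.0126 0.072 ]
small [ 0.5728 -0.0325  0.072 ]
handle [ 0.4805 -0.0091  0.107 ]
tip [ 0.6148 -0.0224  0.084 ]
head [ 0.4496 -0.3334  0.096 ]
bl [0.4303 0.0677 0.012 ]
tl [0.7403 0.1084 0.012 ]
br [ 0.4642 -0.1686  0.012 ]
tr [ 0.775 -0.123  0.012]
to stop in tool axes mm [-539. -709.  -54.]
```

```bash
python3 -m jog '{"xyz":[[-34,-44,-4],[-34,-44,-4],[-34,-44,-4],[-34,-44,-4],[-34,-44,-4],[-34,-44,-4],[-34,-44,-4],[-34,-44,-4],[-34,-44,-4],[-34,-44,-4],[-34,-44,-4],[-34,-44,-4],[-34,-44,-4],[-34,-44,-2],[-34,-44,0],[-29,-49,0],[0,0,0],[0,0,0]],"twist":[[0,0,0],[0,0,0],[0,0,0],[0,0,0],[0,0,0],[0,0,0],[0,0,0],[0,0,0],[0,0,0],[0,0,0],[0,0,0],[0,0,0],[0,0,0],[0,0,0],[0,0,0],[0,0,0],[0,0,0],[0,0,0]],"hand":[0,0,0,0,0,0,0,0,0,0,0,0,0,0,0,0,0,0]}'
python3 - <<'E'
from h import *
s=robot.read_state();c=calibration("wrist");im=read_camera("wrist");cv2.imwrite("pics/w1.png",im)
print(s["joints"],proj(c,[.4496,-.3334,.113]))
E
```

```text
time_s: 2.35
tool_pos: [0.4475, -0.3276, 0.2587]
eef_rot: [-0.001, 0.193, 0.981, 0.001]
force: [0.4, -0.2, 0.0]
opening: 1.0
grip_force: 0.0
[-7.57838061e-01  2.21194664e-01  1.44948814e+00  6.86029860e-04
  1.47319260e+00 -1.93943301e+00] [309.34953721 241.21163923]
```

View pics/w1.png

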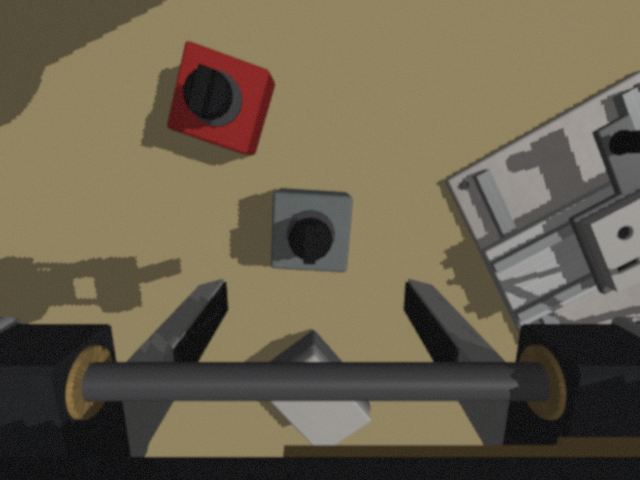

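The wrist view shows the grey box with the head at (311,237) and the red look-alike at (212,95). The bar is faint, so I'll stretch the contrast.

```bash
python3 - <<'E'
from h import *
im=cv2.imread("pics/w1.png")[195:285,260:370].astype(float)
a=cv2.resize(np.clip((im-5)*4,0,255).astype(np.uint8),None,fx=6,fy=6,interpolation=cv2.INTER_CUBIC)
cv2.imwrite("pics/w1c.png",a)
E
```

```text
(no output)
```

View pics/w1c.png

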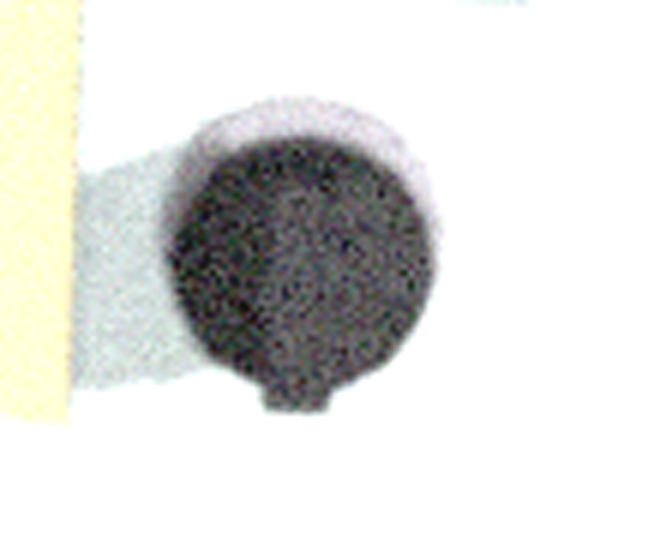

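The head is at crop (303,260) and the bar lies along image v (tool x), its end showing at crop (296,405). The fingers therefore already close across the bar.

```bash
python3 - <<'E'
from h import *
c=calibration("wrist");s=robot.read_state();T=Rq(s["eef_rot"])
h=onz(c,310.2,238.0,.096);e=onz(c,309,262.5,.113)
for p in (h,e): print(p.round(4),(T.T@(p-s["tool_pos"])*1000).round(1))
E
```

```text
[ 0.4506 -0.3327  0.096 ] [ -5.1  -4.2 163.1]
[ 0.4687 -0.3412  0.113 ] [-25.1  -5.2 146.1]
```

```bash
python3 -m jog '{"xyz":[[-5,-4.5,20],[0,0,30],[0,0,30],[0,0,30],[0,0,20],[0,0,10],[0,0,5],[0,0,3],[0,0,3],[0,0,1.5],[0,0,1.5],[0,0,0],[0,0,0]],"twist":[[0,0,0],[0,0,0],[0,0,0],[0,0,0],[0,0,0],[0,0,0],[0,0,0],[0,0,0],[0,0,0],[0,0,0],[0,0,0],[0,0,0],[0,0,0]],"hand":[255,255,255,255,255,255,255,255,255,255,255,255,255]}' 20
```

```text
time_s: 4.03
tool_pos: [0.4512, -0.3346, 0.1057]
eef_rot: [0.0, 0.193, 0.981, -0.0]
force: [0.9, 0.3, 3.3]
opening: 0.122
grip_force: 19.9
```

The fingers have gripped the bar (opening 11.5 mm). I'll keep pushing down with this grip.

```bash
python3 -m jog '{"xyz":[[0,0,1],[0,0,1],[0,0,1],[0,0,1],[0,0,1],[0,0,0]],"twist":[[0,0,0],[0,0,0],[0,0,0],[0,0,0],[0,0,0],[0,0,0]],"hand":[255,255,255,255,255,255]}'
```

```text
time_s: 4.78
tool_pos: [0.4514, -0.3348, 0.1015]
eef_rot: [0.001, 0.193, 0.981, -0.0]
force: [1.0, -0.1, 8.9]
opening: 0.121
grip_force: 19.9
```

```bash
python3 -m jog '{"xyz":[[0,0,1],[0,0,1],[0,0,1],[0,0,0]],"twist":[[0,0,0],[0,0,0],[0,0,0],[0,0,0]],"hand":[255,255,255,255]}'
```

```text
time_s: 5.28
tool_pos: [0.4522, -0.3355, 0.1009]
eef_rot: [0.002, 0.193, 0.981, -0.001]
force: [-1.4, 0.9, 19.9]
opening: 0.119
grip_force: 20.1
```

```bash
python3 -m jog '{"xyz":[[0,0,-3],[0,0,0],[0,0,0],[0,0,0],[0,0,-20],[0,0,-40],[0,0,-40],[0,0,-5],[16,52,0],[16,52,0],[16,52,0],[16,52,0],[16,52,0],[16,51,0],[0,0,0],[0,0,0],[0,0,0],[0,0,0],[0,0,0]],"twist":[[0,0,0],[0,0,0],[0,0,0],[0,0,0],[0,0,0],[0,0,0],[0,0,0],[0,0,0],[0,0,0],[0,0,0],[0,0,0],[0,0,0],[0,0,0],[0,0,0],[0,0,-0.133],[0,0,-0.133],[0,0,-0.133],[0,0,-0.133],[0,0,0]],"hand":[255,0,0,0,0,0,0,0,0,0,0,0,0,0,0,0,0,0,0]}'
python3 - <<'E'
from h import *
s=robot.read_state();c=calibration("wrist");im=read_camera("wrist");cv2.imwrite("pics/w2.png",im)
cv2.imwrite("pics/scene2.png",read_camera("scene"))
a=cv2.imread("pics/scene.png");b=cv2.imread("pics/scene2.png")
for i in (a,b):
    m=(i.max(2)<45)[220:275,165:220].astype(np.uint8)
    n,l,st,ce=cv2.connectedComponentsWithStats(m);print(st[1:].tolist(),ce[1:].round(1).tolist())
cv2.imwrite("pics/cmp.png",cv2.resize(np.hstack([a[195:285,150:225],b[195:285,150:225]]),None,fx=5,fy=5))
print(proj(c,[.4805,-.0091,.107]),s["joints"])
E
```

```text
time_s: 7.65
tool_pos: [0.479, -0.01, 0.2039]
eef_rot: [-0.001, -0.071, 0.997, 0.0]
force: [0.3, -0.9, 0.8]
opening: 1.002
grip_force: 0.0
[[17, 9, 15, 16, 136]] [[23.8, 17.5]]
[[17, 11, 17, 16, 173]] [[24.6, 19.8]]
[315.83617185 251.24766787] [-1.66296935e-01  1.33514976e-01  1.69728692e+00  8.65784830e-05
  1.31374892e+00 -1.87879842e+00]
```

View pics/w2.png

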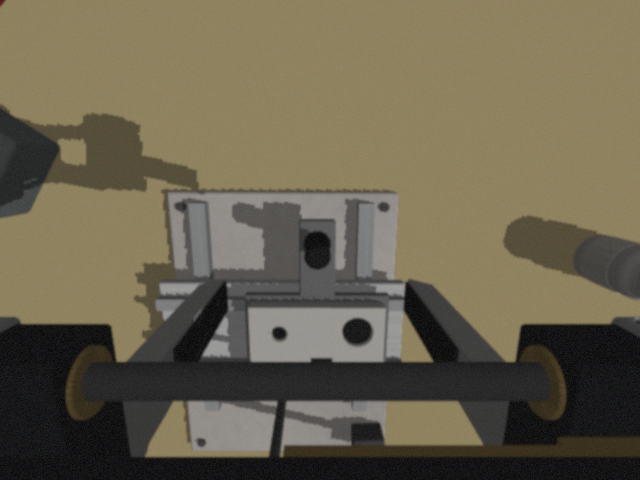

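View pics/cmp.png

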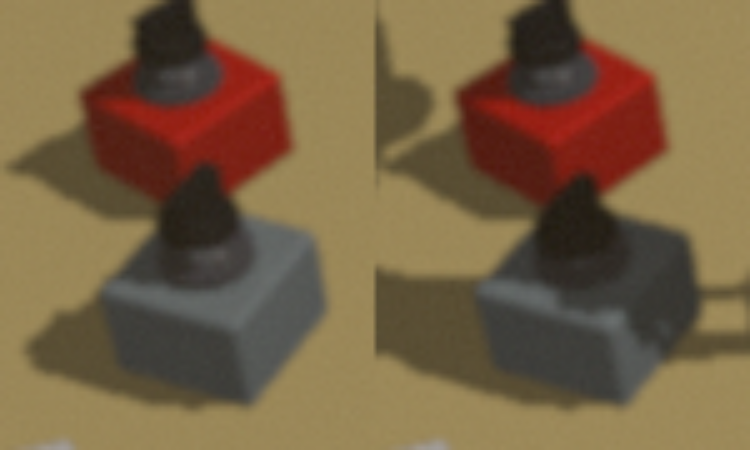

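The wrist view shows the handle top at about (317,252) between the fingers, with the small well at (279,333) and the large well at (357,331). The scene comparison shows the grey box's head sunk by about 2 px, so it is latched. Next I'll measure the handle, the wells and the pointer tip.

```bash
python3 - <<'E'
from h import *
c=calibration("wrist");s=robot.read_state();T=Rq(s["eef_rot"]);im=cv2.imread("pics/w2.png")
def cc(m,x0,y0,minA=15):
    n,l,st,ce=cv2.connectedComponentsWithStats(m.astype(np.uint8))
    return [(st[i].tolist(),(ce[i]).round(1).tolist()) for i in range(1,n) if st[i,4]>=minA]
g=im.max(2)
m=np.zeros_like(g);m[225:345,260:385]=g[225:345,260:385]<60
for st,ce in cc(m,0,0): print(st,ce,onz(c,*ce,.072).round(4))
print("handle top", onz(c,317,253,.107).round(4))
for nm in("top","scene"):
    t=cv2.imread(f"pics/{nm}.png").max(2); 
    r=(slice(196,216),slice(322,342)) if nm=="top" else (slice(262,286),slice(304,322))
    print(nm);print(t[r])
E
```

```text
[300, 229, 31, 40, 971] [315.1, 248.3] [ 0.4873 -0.0089  0.072 ]
[260, 293, 40, 2, 76] [279.6, 293.5] [ 0.5345 -0.0353  0.072 ]
[336, 293, 44, 2, 83] [356.4, 293.5] [0.5245 0.035  0.072 ]
[291, 299, 9, 3, 17] [294.6, 300.4] [ 0.5393 -0.0207  0.072 ]
[343, 319, 28, 25, 550] [356.9, 331.1] [0.5619 0.0419 0.072 ]
[273, 328, 13, 11, 117] [278.9, 332.9] [ 0.5741 -0.0312  0.072 ]
handle top [ 0.4824 -0.0081  0.107 ]
top
[[122 121 121 113 103 103 107  66  54  61  96 121 124 123 122 122 121 124
  123 124]
 [122 121 121 120 115  98 100  62  51  53  83 122 122 122 123 123 124 122
  122 125]
 [122 122 121 122 122 113 100  77  61  53  94 121 122 123 125 123 124 123
  122 125]
 [121 121 121 121 124 123 115  72  48  53 112 123 122 122 121 123 123 122
  123 123]
 [122 120 121 120 122 122 112  56  39  54 121 122 121 122 120 120 121 111
  104 105]
 [121 122 121 121 120 122 103  55  40  51 111 108 107 107 101 100 101  99
   93  85]
 [120 119 107 100 106 106  97  48  39  53  98 101 102  99 105 109 110 114
  112  93]
 [101 100  95  91  98 102  94  48  41  61 116 118 117 118 122 126 126 128
  126 103]
 [
[... 2125 characters left out ...]
164 163 162 161 157 136]
 [160 154 145 138 136 132 125 125 131 145 158 163 160 165 161 160 159 140]
 [129 120 110 100  96  93  98 115 139 158 162 161 160 163 162 163 161 151]
 [ 88  90  91  94  96  98 108 127 149 159 164 162 160 162 162 162 162 159]
 [104 113 124 134 136 138 141 149 156 163 162 164 163 162 162 161 162 162]
 [142 147 152 159 159 160 161 160 161 161 161 163 161 162 161 160 163 162]
 [159 161 161 161 163 163 164 163 163 163 162 161 159 162 158 155 155 155]
 [164 162 165 162 163 163 163 160 157 157 155 152 149 147 141 140 138 136]
 [160 162 157 156 155 154 149 148 142 138 136 132 127 124 125 120 117 116]
 [147 146 141 138 135 134 128 124 121 118 116 113 114 113 114 111 110 111]]
```

```bash
cat > tip.py <<'E'
from h import *
def tri(p,q):
    o1,d1=ray(calibration("top"),*p);o2,d2=ray(calibration("scene"),*q)
    A=np.stack([d1,-d2],1);t=np.linalg.lstsq(A,o2-o1,rcond=None)[0]
    return o1+d1*t[0],o2+d2*t[1]
E
python3 - <<'E'
from tip import *
a,b=tri((329.6,209),(312.4,276.5));print(a.round(4),b.round(4))
tp=onz(calibration("top"),329.6,209,.084);ts=onz(calibration("scene"),312.4,276.5,.084);print("z84",tp.round(4),ts.round(4))
# wells in scene image at first: large, small, square
im=cv2.imread("pics/scene.png").max(2);m=np.zeros_like(im);m[255:285,297:350]=im[255:285,297:350]<75
n,l,st,ce=cv2.connectedComponentsWithStats(m)
for i in range(1,n): print(st[i].tolist(),onz(calibration("scene"),*ce[i],.072).round(4))
im=cv2.imread("pics/top.png").max(2);m=np.zeros_like(im);m[205:240,298:345]=im[205:240,298:345]<80
n,l,st,ce=cv2.connectedComponentsWithStats(m)
for i in range(1,n): print(st[i].tolist(),onz(calibration("top"),*ce[i],.072).round(4))
s=robot.read_state();print("handle in tool",(Rq(s["eef_rot"]).T@(np.array([.4815,-.0086,.107])-s["tool_pos"])*1000).round(1))
E
```

```text
[ 0.6122 -0.0218  0.079 ] [ 0.6122 -0.0215  0.079 ]
z84 [ 0.6109 -0.0217  0.084 ] [ 0.6172 -0.0218  0.084 ]
[311, 255, 3, 15, 25] [ 0.5461 -0.0176  0.072 ]
[331, 260, 10, 7, 44] [0.562  0.0412 0.072 ]
[306, 268, 3, 2, 5] [ 0.5756 -0.033   0.072 ]
[323, 274, 7, 4, 23] [0.6054 0.0127 0.072 ]
[297, 279, 2, 6, 8] [ 0.6212 -0.0593  0.072 ]
[303, 205, 3, 1, 3] [0.6252 0.0475 0.072 ]
[329, 205, 3, 4, 8] [ 0.622 -0.022  0.072]
[342, 205, 3, 17, 32] [ 0.6081 -0.0592  0.072 ]
[331, 209, 9, 4, 21] [ 0.6093 -0.0363  0.072 ]
[313, 210, 9, 7, 53] [0.6028 0.0122 0.072 ]
[331, 222, 6, 5, 19] [ 0.5721 -0.0325  0.072 ]
[302, 224, 10, 10, 84] [0.5602 0.0405 0.072 ]
[300, 233, 45, 7, 151] [ 0.5367 -0.0152  0.072 ]
[342, 239, 3, 1, 3] [ 0.5313 -0.0575  0.072 ]
handle in tool [-2.5  1.1 97.5]
```

```bash
python3 -m jog '{"xyz":[[-2.5,1,30],[0,0,40],[0,0,35],[0,0,15],[0,0,6],[0,0,0],[0,0,0],[0,0,0],[0,0,0],[0,0,0],[0,0,0],[0,0,0]],"twist":[[0,0,0],[0,0,0],[0,0,0],[0,0,0],[0,0,0],[0,0,0],[0,0,0],[0,0,0],[0,0,0],[0,0,0],[0,0,0],[0,0,0]],"hand":[0,0,0,0,0,255,255,255,255,255,255,255]}' 25
```

```text
time_s: 9.25
tool_pos: [0.4823, -0.0088, 0.0795]
eef_rot: [0.0, -0.072, 0.997, 0.0]
force: [0.3, 0.2, 0.3]
opening: 0.291
grip_force: 0.0
```

```bash
python3 -m jog '{"xyz":[[0,0,0],[0,0,0],[0,0,0],[0,0,0],[-3,-5,0],[-5,-8,0],[-5,-8,0],[-5,-8,0],[-5,-8,0],[-5,-8,0],[-5,-8,0],[-5,-8,0],[-3.5,-5,0],[-2,-3.5,0],[0,0,0],[0,0,0],[0,0,0]],"twist":[[0,0,0],[0,0,0],[0,0,0],[0,0,0],[0,0,0],[0,0,0],[0,0,0],[0,0,0],[0,0,0],[0,0,0],[0,0,0],[0,0,0],[0,0,0],[0,0,0],[0,0,0],[0,0,0],[0,0,0]],"hand":[255,255,255,255,255,255,255,255,255,255,255,255,255,255,255,255,255]}'
python3 - <<'E'
from h import *
a=read_camera("scene");b=read_camera("top");cv2.imwrite("pics/s3.png",a);cv2.imwrite("pics/t3.png",b)
cv2.imwrite("pics/c3.png",np.hstack([cv2.resize(i,None,fx=5,fy=5,interpolation=cv2.INTER_CUBIC) for i in (a[235:335,280:355],b[170:270,285:360])]))
E
```

```text
time_s: 11.38
tool_pos: [0.536, -0.0718, 0.0795]
eef_rot: [0.001, -0.072, 0.997, -0.001]
force: [1.0, -0.7, -0.2]
opening: 0.229
grip_force: 25.0
```

View pics/c3.png

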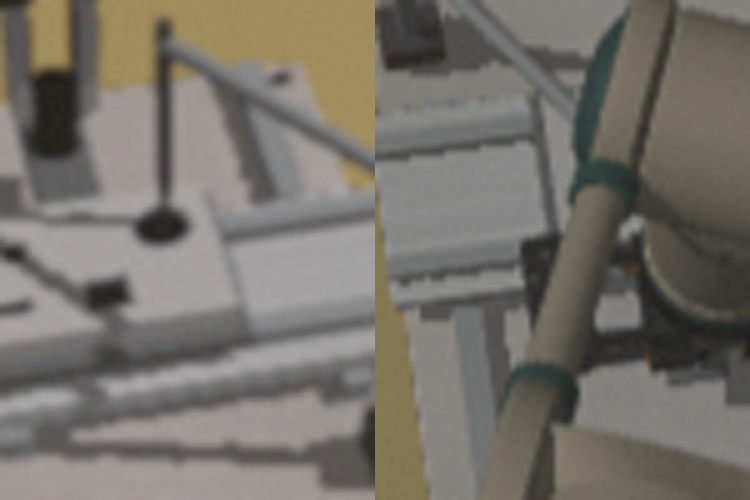

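Left half, from the scene camera: the rod at crop (165,210) ends in the large well, whose centre is at (162,226). The top view is blocked by the arm. A numeric check in the scene view follows.

```bash
cat > chk.py <<'E'
import sys
from h import *
f,r0,r1,c0,c1,th=sys.argv[1],*map(int,sys.argv[2:7])
c=calibration("scene");im=cv2.imread(f).max(2);m=np.zeros_like(im);m[r0:r1,c0:c1]=im[r0:r1,c0:c1]<th
n,l,st,ce=cv2.connectedComponentsWithStats(m)
for i in range(1,n):
    if st[i,4]>5: print(st[i].tolist(),ce[i].round(1),onz(c,*ce[i],.072).round(4))
for v in (276,276.5): print("tip",v,onz(c,312.5,v,.084).round(4))
E
python3 - <<'E'
import cv2
a=cv2.imread('pics/s3.png').max(2);print(a[270:288,302:324])
E
python3 chk.py pics/s3.png 276 286 303 321 80
```

```text
[[159 157 159 157 157 158 158 160 147 113  72  74 120 152 162 160 160 160
  158 158 158 161]
 [159 161 159 159 159 159 159 159 152 120  74  78 120 153 164 163 161 163
  161 161 160 158]
 [160 160 160 159 159 159 161 164 156 128  82  82 127 158 167 165 166 164
  160 155 157 159]
 [161 163 162 163 160 162 165 163 160 132  91  91 129 161 165 168 167 163
  156 149 149 157]
 [162 163 165 167 167 168 167 169 162 137  99 101 141 163 167 167 166 166
  155 143 144 155]
 [166 168 169 166 166 169 169 165 156 130  97 104 135 155 163 165 169 166
  158 144 140 150]
 [168 167 168 166 168 169 161 148 129 101  78  86 112 133 144 157 166 167
  164 148 138 143]
 [157 156 156 158 158 152 134 111  90  66  57  60  78  93 115 141 160 167
  164 156 141 141]
 [126 127 126 129 125 116  94  67  53  47  44  46  50  61  84 118 146 163
  165 160 143 137]
 [119 116 118 115 101  80  56  47  41  40  40  44  41  43  60  98 137 156
  168 163 148 131]
 [147 145 146 139 113  73  44  40  39  46  42  43  42  37  54  93 132 157
  168 162 153 135]
 [164 166 164 156 130  84  49  40  37  42  41  41  41  47  68 109 143 163
  167 166 158 140]
 [169 168 169 163 146 111  74  55  47  43  44  49  56  77 105 134 157 168
  168 166 163 148]
 [166 165 169 164 159 141 117  95  84  80  80  91 103 123 143 156 165 168
  166 167 164 152]
 [166 166 166 167 168 160 150 141 133 129 131 141 144 154 163 168 166 167
  168 167 166 159]
 [165 167 166 167 167 166 165 163 159 159 161 164 164 164 169 167 167 166
  166 168 167 162]
 [167 166 167 168 166 168 168 168 168 167 165 167 168 167 169 165 166 167
  164 165 165 163]
 [168 168 166 169 166 167 167 171 170 166 166 165 167 169 165 168 166 166
  168 166 167 165]]
[307, 276, 10, 7, 48] [311.9 279.7] [ 0.6162 -0.0232  0.072 ]
tip 276 [ 0.6155 -0.0215  0.084 ]
tip 276.5 [ 0.6172 -0.0216  0.084 ]
```

```bash
python3 -m jog '{"xyz":[[0.5,1,0],[0,0,0],[0,0,0],[0,0,0],[0,0,0],[0,0,0],[0,0,0],[0,0,0],[0,0,0],[0,0,0],[0,0,0],[0,0,0]],"twist":[[0,0,0],[0,0,0],[0,0,0],[0,0,0],[0,0,0],[0,0,0],[0,0,0],[0,0,0],[0,0,0],[0,0,0],[0,0,0],[0,0,0]],"hand":[255,255,255,255,255,255,255,255,255,255,255,255]}'
python3 -m jog '{"xyz":[[4,4,0],[6,5,0],[6,5,0],[6,5,0],[6,5,0],[5,5,0],[3,3,0],[2,2,0],[0,0,0],[0,0,0],[0,0,0]],"twist":[[0,0,0],[0,0,0],[0,0,0],[0,0,0],[0,0,0],[0,0,0],[0,0,0],[0,0,0],[0,0,0],[0,0,0],[0,0,0]],"hand":[255,255,255,255,255,255,255,255,255,255,255]}'
python3 - <<'E'
from h import *
a=read_camera("scene");cv2.imwrite("pics/s4.png",a);print(a.max(2)[270:290,300:326])
E
python3 chk.py pics/s4.png 274 288 301 323 85
```

```text
time_s: 12.98
tool_pos: [0.5346, -0.0704, 0.0795]
eef_rot: [0.0, -0.072, 0.997, 0.0]
force: [1.0, -0.8, -2.3]
opening: 0.232
grip_force: 25.0
time_s: 14.35
tool_pos: [0.4916, -0.0419, 0.0794]
eef_rot: [-0.001, -0.071, 0.997, 0.001]
force: [-0.9, 0.4, 0.4]
opening: 0.233
grip_force: 25.0
[[166 166 165 164 164 164 165 165 166 165 151 115  72  79 122 158 166 158
  149 132 113  99  94 101 108 123]
 [163 164 166 165 167 167 163 165 165 164 158 125  77  80 124 158 168 164
  166 160 152 144 144 144 150 154]
 [167 166 165 164 165 166 166 165 167 166 159 128  85  82 128 161 167 167
  166 165 166 164 165 164 162 164]
 [166 165 166 165 165 164 165 164 165 166 161 133  92  90 131 159 166 165
  163 167 165 166 168 166 165 166]
 [164 164 165 165 164 165 166 167 166 167 162 139 102 103 139 162 164 167
  165 167 164 165 165 165 166 165]
 [165 167 167 167 166 167 167 166 164 165 160 137 106 107 133 150 157 163
  165 165 166 165 166 166 165 164]
 [166 166 166 167 166 165 164 165 157 150 142 127 100  96 109 121 140 157
  165 165 164 165 165 165 163 166]
 [157 153 155 156 154 155 154 147 131 116 109  95
[... 799 characters left out ...]
50 147 143 139 135 130]
 [165 165 167 166 167 167 163 164 162 161 161 159 155 149 145 144 144 137
  134 132 127 125 124 120 116 115]
 [166 163 161 160 158 157 153 152 147 145 142 139 134 130 126 124 124 119
  115 116 115 115 116 114 113 114]
 [156 149 145 144 138 132 133 127 125 124 122 120 116 116 115 115 114 115
  114 112 113 112 108 112 110 110]
 [132 129 126 124 118 117 116 115 116 112 115 115 114 111 109 113 110 112
  111 110 108 106 107 106 105 103]
 [116 115 115 115 113 114 110 113 111 112 112 109 110 108 109 106 105 105
  104 102 101 103 101  98  98  95]]
[309, 277, 8, 5, 30] [312.2 279.2] [ 0.6145 -0.0221  0.072 ]
tip 276 [ 0.6155 -0.0215  0.084 ]
tip 276.5 [ 0.6172 -0.0216  0.084 ]
```

```bash
python3 -m jog '{"xyz":[[-0.5,0,0],[0,0,0],[0,0,0],[0,0,0],[0,0,0],[0,0,0],[0,0,0],[0,0,0],[0,0,0],[0,0,0],[0,0,0],[0,0,0]],"twist":[[0,0,0],[0,0,0],[0,0,0],[0,0,0],[0,0,0],[0,0,0],[0,0,0],[0,0,0],[0,0,0],[0,0,0],[0,0,0],[0,0,0]],"hand":[255,255,255,255,255,255,255,255,255,255,255,255]}'
python3 -m jog '{"xyz":[[-4,4,0],[-6,7,0],[-6,7,0],[-6,7,0],[-5,5,0],[-4,5,0],[-3,3,0],[-2,2,0],[0,0,0],[0,0,0],[0,0,0]],"twist":[[0,0,0],[0,0,0],[0,0,0],[0,0,0],[0,0,0],[0,0,0],[0,0,0],[0,0,0],[0,0,0],[0,0,0],[0,0,0]],"hand":[255,255,255,255,255,255,255,255,255,255,255]}'
python3 - <<'E'
from h import *
a=read_camera("scene");cv2.imwrite("pics/s5.png",a);print(a.max(2)[270:288,302:324])
E
python3 chk.py pics/s5.png 276 286 305 320 85
```

```text
time_s: 15.9
tool_pos: [0.4926, -0.0422, 0.0794]
eef_rot: [-0.0, -0.072, 0.997, 0.0]
force: [-1.0, 1.4, 0.7]
opening: 0.225
grip_force: 25.0
time_s: 17.27
tool_pos: [0.5229, 0.003, 0.0794]
eef_rot: [0.0, -0.071, 0.997, 0.001]
force: [-0.2, 0.5, -2.1]
opening: 0.228
grip_force: 25.0
[[ 90  89  90  91  91  90  90  90  88  70  56  74 112 129 117 113 123 128
  132 141 146 150]
 [ 87  90  95  96  99 103 108 112 110  92  65  78 121 148 150 147 151 155
  156 160 164 165]
 [108 112 114 122 127 131 139 146 142 118  79  82 127 156 164 164 164 165
  166 167 166 164]
 [140 145 148 151 152 155 161 165 160 131  90  92 131 158 168 167 164 166
  166 165 167 168]
 [160 163 166 162 164 164 167 167 162 138 101 103 140 161 166 166 164 166
  166 168 165 165]
 [166 167 166 166 166 167 168 167 162 143 109 112 145 164 167 165 165 168
  166 166 164 165]
 [169 167 167 167 166 167 166 167 163 149 120 125 150 163 168 167 166 164
  165 166 165 166]
 [156 156 155 155 156 156 160 166 166 150 127 123 139 155 162 166 167 163
  167 165 166 164]
 [127 126 126 123 125 130 142 155 151 128 102  96 111 129 151 163 165 165
[... 287 characters left out ...]
64 166 165]
 [144 163 166 167 167 166 164 164 158 151 143 144 151 156 165 165 166 166
  166 164 165 166]
 [136 162 165 167 166 165 166 168 167 163 162 163 164 166 164 167 165 163
  163 166 167 165]
 [128 154 167 164 167 167 164 165 167 166 166 167 168 166 165 166 168 167
  165 166 166 166]
 [115 146 164 165 167 164 167 165 167 165 165 166 165 165 166 164 166 164
  164 166 164 167]
 [104 140 161 167 167 165 165 165 166 166 166 167 165 166 166 166 167 166
  165 167 163 165]
 [ 95 133 159 166 166 167 164 166 168 165 168 165 169 165 162 165 166 165
  166 166 166 167]]
[311, 279, 4, 2, 7] [312.7 279.6] [ 0.6159 -0.021   0.072 ]
tip 276 [ 0.6155 -0.0215  0.084 ]
tip 276.5 [ 0.6172 -0.0216  0.084 ]
```

```bash
python3 -m jog '{"xyz":[[0,-0.5,0],[0,0,0],[0,0,0],[0,0,0],[0,0,0],[0,0,0],[0,0,0],[0,0,0],[0,0,0],[0,0,0],[0,0,0],[0,0,0],[0,0,0],[0,0,0],[0,0,0],[0,0,-10],[0,0,-40],[0,0,-45],[0,0,-30],[0,0,0]],"twist":[[0,0,0],[0,0,0],[0,0,0],[0,0,0],[0,0,0],[0,0,0],[0,0,0],[0,0,0],[0,0,0],[0,0,0],[0,0,0],[0,0,0],[0,0,0],[0,0,0],[0,0,0],[0,0,0],[0,0,0],[0,0,0],[0,0,0],[0,0,0]],"hand":[255,255,255,255,255,255,255,255,255,255,0,0,0,0,0,0,0,0,0,0]}'
python3 -m jog '{"xyz":[[17,-46,0],[17,-46,0],[17,-46,0],[17,-46,0],[17,-46,0],[17,-46,0],[16,-47,0],[0,0,0],[0,0,0],[0,0,0],[0,0,0],[0,0,0]],"twist":[[0,0,0],[0,0,0],[0,0,0],[0,0,0],[0,0,0],[0,0,0],[0,0,0],[0,0,0.133],[0,0,0.133],[0,0,0.133],[0,0,0.133],[0,0,0]],"hand":[0,0,0,0,0,0,0,0,0,0,0,0]}'
python3 - <<'E'
from h import *
c=calibration("top");b=read_camera("top");a=read_camera("scene");cv2.imwrite("pics/s6.png",a);cv2.imwrite("pics/t6.png",b)
cv2.imwrite("pics/c6.png",np.hstack([cv2.resize(i,None,fx=8,fy=8,interpolation=cv2.INTER_CUBIC) for i in (a[245:305,290:335],b[180:240,300:345])]))
im=b.max(2);m=np.zeros_like(im);m[190:225,300:350]=im[190:225,300:350]<80
n,l,st,ce=cv2.connectedComponentsWithStats(m)
for i in range(1,n): print(st[i].tolist(),ce[i].round(1),onz(c,*ce[i],.072).round(4))
E
python3 chk.py pics/s6.png 276 286 305 320 85
```

```text
time_s: 19.82
tool_pos: [0.5245, 0.0019, 0.2075]
eef_rot: [0.003, -0.072, 0.997, -0.001]
force: [-0.2, 0.8, -0.9]
opening: 1.003
grip_force: 0.0
time_s: 21.32
tool_pos: [0.4513, -0.3339, 0.203]
eef_rot: [-0.001, 0.192, 0.981, 0.001]
force: [-0.1, -0.1, -0.8]
opening: 1.001
grip_force: 0.0
[300, 190, 50, 35, 264] [335.1 212.7] [ 0.6038 -0.0368  0.072 ]
[310, 195, 8, 8, 51] [313.3 198.7] [0.6428 0.0223 0.072 ]
[328, 195, 7, 17, 60] [330.3 203.1] [ 0.6304 -0.0239  0.072 ]
[300, 209, 8, 10, 67] [303.2 213.8] [0.6007 0.0494 0.072 ]
[342, 224, 4, 1, 4] [343.5 224. ] [ 0.5724 -0.0592  0.072 ]
[347, 224, 3, 1, 3] [348. 224.] [ 0.5724 -0.0713  0.072 ]
[311, 279, 3, 2, 6] [312.  279.5] [ 0.6155 -0.0228  0.072 ]
tip 276 [ 0.6155 -0.0215  0.084 ]
tip 276.5 [ 0.6172 -0.0216  0.084 ]
```

View pics/c6.png

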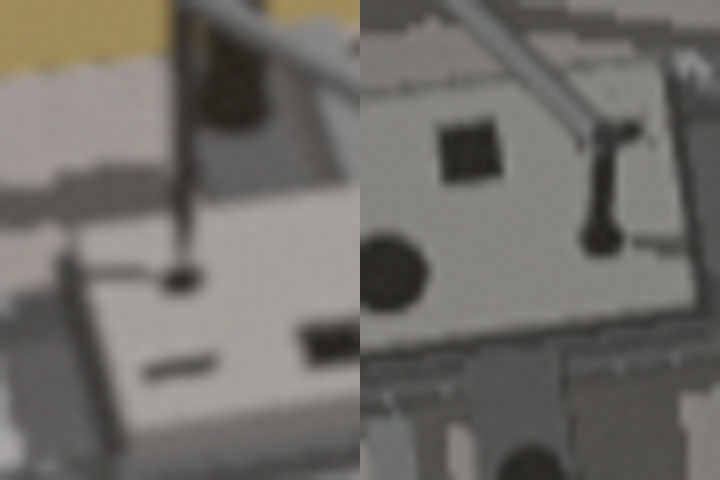

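Left, scene view: the tip stands over the small well at crop (181,278). Right, top view: the tip meets the small well at (602,238). Both agree to about 1 mm. Now I'll descend, grip the bar and twist clockwise.

```bash
python3 -m jog '{"xyz":[[0,-0.7,30],[0,0,40],[0,0,25],[0,0,10],[0,0,5],[0,0,0],[0,0,0],[0,0,0],[0,0,0],[0,0,0],[0,0,0],[0,0,0],[0,0,0],[0,0,0],[0,0,0],[0,0,0],[0,0,0],[0,0,0]],"twist":[[0,0,0],[0,0,0],[0,0,0],[0,0,0],[0,0,0],[0,0,0],[0,0,0],[0,0,0],[0,0,0],[0,0,0],[0,0,0],[0,0,0],[0,0,0],[0,0,0],[0,0,0],[0,0,0],[0,0,0],[0,0,0]],"hand":[0,0,0,0,0,255,255,255,255,255,255,255,255,255,255,255,255,255]}' 20
```

```text
time_s: 23.68
tool_pos: [0.4517, -0.3351, 0.0944]
eef_rot: [-0.0, 0.193, 0.981, 0.0]
force: [0.1, 0.5, 0.3]
opening: 0.129
grip_force: 19.8
```

```bash
python3 -m jog '{"xyz":[[0,0,0],[0,0,0],[0,0,0],[0,0,0],[0,0,0],[0,0,0],[0,0,0],[0,0,0],[0,0,0]],"twist":[[0,0,0.1],[0,0,0.13],[0,0,0.13],[0,0,0.13],[0,0,0.13],[0,0,0.11],[0,0,0],[0,0,0],[0,0,0]],"hand":[255,255,255,255,255,255,255,255,255]}'
```

```text
time_s: 24.8
tool_pos: [0.4518, -0.3352, 0.0946]
eef_rot: [0.0, 0.53, 0.848, -0.0]
force: [0.2, 0.3, 2.8]
opening: 0.127
grip_force: 19.9
```

```bash
python3 -m jog '{"xyz":[[0,0,0],[0,0,0],[0,0,0],[0,0,0],[0,0,0],[0,0,0],[0,0,-10],[0,0,-40],[0,0,-50],[0,0,-40],[0,0,-20],[0,0,0],[0,0,0]],"twist":[[0,0,0],[0,0,0],[0,0,0],[0,0,0],[0,0,0],[0,0,0],[0,0,0],[0,0,0],[0,0,0],[0,0,0],[0,0,0],[0,0,0],[0,0,0]],"hand":[0,0,0,0,0,0,0,0,0,0,0,0,0]}'
python3 - <<'E'
from h import *
b=read_camera("scene");cv2.imwrite("pics/s7.png",b);a=cv2.imread("pics/scene.png");d=cv2.imread("pics/scene2.png")
cv2.imwrite("pics/c7.png",np.hstack([cv2.resize(i,None,fx=5,fy=5,interpolation=cv2.INTER_CUBIC) for i in (a[195:285,170:220],d[195:285,170:220],b[195:285,170:220])]))
for i in (a,d,b):
    m=(i.max(2)<45)[225:265,175:210].astype(np.uint8);n,l,st,ce=cv2.connectedComponentsWithStats(m);print(st[1:].tolist(),ce[1:].round(1).tolist())
E
python3 chk.py pics/s7.png 276 286 305 320 85
```

```text
time_s: 26.42
tool_pos: [0.4512, -0.3347, 0.2536]
eef_rot: [-0.001, 0.531, 0.848, 0.0]
force: [-0.6, -0.3, -0.9]
opening: 1.0
grip_force: 0.0
[[7, 4, 15, 16, 136]] [[13.8, 12.5]]
[[7, 6, 17, 16, 173]] [[14.6, 14.8]]
[[7, 6, 15, 14, 150]] [[13.5, 12.4]]
[311, 279, 3, 2, 6] [312.  279.5] [ 0.6155 -0.0228  0.072 ]
tip 276 [ 0.6155 -0.0215  0.084 ]
tip 276.5 [ 0.6172 -0.0216  0.084 ]
```

View pics/c7.png

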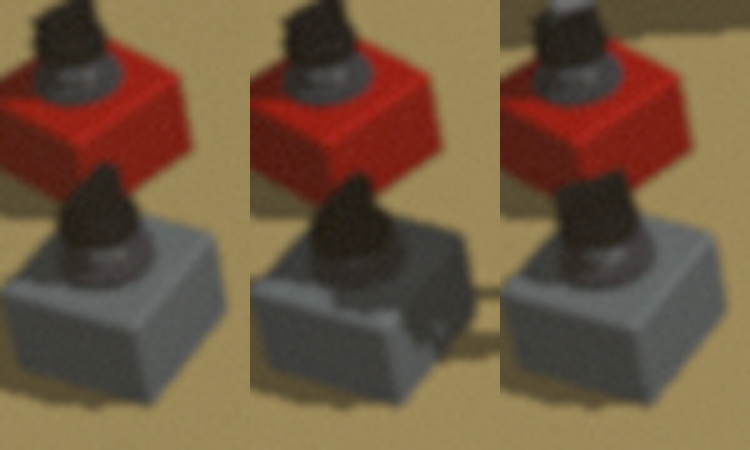

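The third panel shows the head turned and raised, with its centroid back at the height of the first panel. The stage hasn't moved and the gripper is clear of everything.

```bash
python3 -c "
from plant import robot
print(robot.sign_off())"
```

```text
the job is handed in; nothing more can be done
None
```

I handed the job in at about 26.5 s: the stop was latched, the pointer paused over the large, square and small wells in turn (within about 1–2 mm by camera), the carrier was left at the small well, and the stop was twisted back up.

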